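# Switch the washroom off before leaving

### The job

Switch this washroom off for the night at the toggle panel on the tiled ledge: first the heater (the wide paddle lever), then the extractor fan (the long round bat lever), and last of all the light (the short narrow lever), so that the fan outlasts the heater and you can still see. Each lever now points to the panel's upper edge and is on; tap it over lightly, down towards the robot, so that it stays off, without pinching it. Leave the mug, bottle, comb and toothbrush where they are.

Things in the scene. Friction and masses are not known exactly. Their poses are not given: they have to be found in the camera images.
- ledge: Fixed ledge of glazed yellow tiles, 310 mm deep (x), 660 mm long (y), turned up to 0.3 rad. Origin: on the worktop, half way along, 140 mm behind its front edge; x points level away from the robot, y along the ledge to the robot's left, z up. Flat shelf 40 mm high from x = -0.14 to 0.005; behind it a tiled upstand slopes up at 20 degrees, away from the robot, to x = 0.165, z = 0.104.
- panel (a point): Middle of the face of the fixed white plastic switch plate, 190 mm (along y) by 120 mm (up the slope), 6 mm thick, on the 20 degree slope; axes as the ledge's. Three white switch modules sit on it in one row along y, 52 mm apart; which switch has which place differs from start to start. All levers are black.
- heater_switch: The heater switch: fixed white module, 46 mm along the row, 72 mm up the slope, its face 3 mm above the plate. Origin: on the lever's pivot, in the middle of the module's face; axes as the ledge's (level, not sloped). The face slopes up away from the robot at 20 degrees.
- heater_tip (a point): Middle of the outer end of the heater lever, 26 mm from its pivot. The lever is a black wide flat paddle, 32 mm wide along the row, 6 mm thick, standing 26 mm out of the module.
- heater (a joint): Tilt of the heater lever (rad): 0 = on, leaning 0.3 up the slope (away from the robot) from the face's normal; 0.6 = off, leaning 0.3 down the slope towards the robot; 0.3 is square to the face. It snaps: it resists with up to about 0.035 N m (1 to 2 N at the tip), and once past the middle (0.3) goes by itself to the end stop and stays.
- fan_switch: The fan switch: fixed white module, 46 mm along the row, 72 mm up the slope, its face 3 mm above the plate. Origin: on the lever's pivot, in the middle of the module's face; axes as the ledge's (level, not sloped). The face slopes up away from the robot at 20 degrees.
- fan_tip (a point): Middle of the outer end of the fan lever, 36 mm from its pivot. The lever is a black long round bat, thickening from 6 mm at its root to 10 mm near the tip, standing 36 mm out of the module, with a round steel collar up to 19 mm across and 6 mm high at its root.
- fan (a joint): Tilt of the fan lever (rad): 0 = on, leaning 0.3 up the slope (away from the robot) from the face's normal; 0.6 = off, leaning 0.3 down the slope towards the robot; 0.3 is square to the face. It snaps: it resists with up to about 0.035 N m (1 to 2 N at the tip), and once past the middle (0.3) goes by itself to the end stop and stays.
- light_switch: The light switch: fixed white module, 46 mm along the row, 72 mm up the slope, its face 3 mm above the plate. Origin: on the lever's pivot, in the middle of the module's face; axes as the ledge's (level, not sloped). The face slopes up away from the robot at 20 degrees.
- light_tip (a point): Middle of the outer end of the light lever, 20 mm from its pivot. The lever is a black short narrow stub, 9 mm wide along the row, 7 mm thick, standing 20 mm out of the module.
- light (a joint): Tilt of the light lever (rad): 0 = on, leaning 0.3 up the slope (away from the robot) from the face's normal; 0.6 = off, leaning 0.3 down the slope towards the robot; 0.3 is square to the face. It snaps: it resists with up to about 0.035 N m (1 to 2 N at the tip), and once past the middle (0.3) goes by itself to the end stop and stays.
- mug: Loose stainless steel mug, 76 mm across, 85 mm tall, handle on its +y side (about 30 mm out), standing on the flat shelf near one end. Origin: centre of its underside, z up. Bystander.
- bottle: Loose green glass bottle with a white twist cap, 58 mm across, 150 mm tall, standing on the flat shelf near the other end from the mug. Origin: centre of its underside. Bystander.
- comb: Loose black plastic comb, 150 mm long (its x), 30 mm wide, 4 mm thick, lying along the flat shelf in front of the panel. Origin: about its middle, on its underside. Bystander.
- toothbrush: Loose orange toothbrush, 175 mm long (its x), with its head in a white slotted cap 16 mm square at the +x end, lying along the flat shelf near its front edge. Origin: on its underside, about its middle. Bystander.

How it is judged:
By the outcome, as a careful person would: the job done as asked, in the order asked, and still so for the second after the job is handed in, with the robot touching nothing.
It also fails if it takes over 45 s, if anything falls off the work surface, if the arm or the gripper's body presses on something with over 40 N, if the wrist force passes 120 N, or if a joint passes its speed limit or range.

### The arm

A 6-joint arm with a two-finger parallel gripper is mounted at the origin on the work surface. World frame = base frame: x ahead of the robot, y to its left, z up, the work surface at z = 0. Lengths are in mm, angles in rad, forces in N, time in s.
With the tool pointing down it reaches from about 400 to 925 mm from the base axis. Payload 12.5 kg.
Tool frame: the origin (TCP) lies midway between the tips of the shut fingers; the grasp point (between the pads) lies 19 mm behind it; z points along the fingers, y is the line along which they close (so a half turn about z gives the same grasp; the last joint's range is limited). The gripper opens to 95 mm and grips with 3 to 60 N. Pads are 20 mm wide; open, the fingers measure 119 mm over their backs; the gripper's body (75 mm by 180 mm) begins 59 mm behind the grasp point.
Start: joints at [-1.327, 0.491, 1.559, -0, 1.092, -0.106], TCP at [214.217, -587.161, 214.661] pointing down, gripper open.
Joint ranges: [-3.1, 3.1], [-0.84, 2.19], [0.05, 2.79], [-1.13, 4.28], [0.06, 2.93], [-2.69, 2.69]. Speed limits (rad/s): [2.22, 2.22, 2.79, 3.14, 3.14, 3.14].

### API

Orientations are given as [roll, pitch, yaw] about the fixed x, y, z axes, in that order (R = Rz(yaw) Ry(pitch) Rx(roll)).
In Python, from cell import env gives the robot as it stands.
- The arm moves only by the tool carry_out, never from a script. Its argument "series" is a list of rows, each a list of 4 numbers: the shift along the world's x, y, z normalised to -1 to 1, where 1 is 5 cm, then the turn about the world's z normalised to -1 to 1, where 1 is 6 degrees. In form: [[x, y, z, turn], ...]. A call has exactly 5 rows; each row shifts and turns the commanded pose from where the row before left it; what a row does not reach is not made up. A row lasts 1/10 s, in which the tool goes at most 50 mm and 8.59 degrees, less where a joint would pass 70% of its speed; a pose out of reach is approached as far as the arm can. A call with a number of a shift or a turn outside -1 to 1 is refused whole. A call with a gripper value outside its range is refused whole. "fingers" is the closure, from -1 (fully open) to 1 (shut), set as the call begins (left out, the last holds). The fingers move at their own pace and stop on an object; the grip force is fixed at half the most. Time passes only in rows, so rows that do not move let the fingers close, or fill a call up. It gives the time, the measured TCP pose, the force, the opening and the grip force at its end, in the units of the state.
- env.state(): the state, without advancing time (a new reading comes with each control period).
- env.read_camera(name): name is "side" or "top" or "wrist"; returns the picture (400x640x3 uint8, red, green, blue); there is no depth.
- env.calibration(name): a dict with "K" (3x3 intrinsics, pixels), "pose" (4x4, takes a point from camera to world coordinates). Camera axes: x right, y down, z forward; pixel columns grow to the right and rows downward; lengths in mm; the calibration is good to about 2 mm. A picture is of the moment at which its call begins: read the wrist's pose just before it. calibration takes no time and is no camera call; for the wrist camera it gives the pose at the moment of the call.
- env.job_done(): hands the job in; it is judged then, once.
Trained networks look in the newest picture that a camera, given by its name, has taken for a name from the list of things; names that differ only in an ending like _2 or _b are one class to them, and where a whole thing is asked for, a point or a joint stands for the part that bears it (a point fixed in the world has none). Each returns a list of dicts, best first, with "conf" (0 to 1); they miss things now and then, are a little off and sometimes report something else, mostly with a low value. They report only what shows in the picture. A call takes as long as a camera call.
- env.look_for(camera, label): "position" ([row, column] as shares, 0 to 1, of the picture: columns of its width, rows of its height, amid what is visible of it).
The state is a dict: "t": time; "joints": joint angles; "qvel": joint speeds; "tau": joint torques, N m; "eef_pos": TCP position; "tcp_rot": TCP orientation; "ft_force": force on the tool from outside, world axes, zero at the start; "moment": the same for the moment, N m; "opening": opening from 0.0 (shut) to 1.0 (fully open); "grip_force": force on a finger pad.
Only numpy, scipy, OpenCV 4.12 (cv2) and the standard library are available. Lean on these libraries where they do the work, as an engineer would, in place of code of your own. Each camera call takes 0.05 s, during which the arm holds its last target. There are 200 camera calls.

## Working session

There is one attempt and no reset: what is moved stays moved. The work goes in short steps, Python scripts to look and compute and a tool call to move; the robot and the scene stay as the last step left them, time stands still between calls to the robot, and variables do not carry over. Pictures are saved under pics/ and viewed, at most 10 in all, crops included, and the job is handed in when it is done.

Besides the shell and the picture viewer there is one more tool, called by a JSON object that holds its "op" and its "data". carry_out: Moves the arm, as the interface text tells. Its arguments: {"type":"object","properties":{"series":{"type":"array","items":{"type":"array","items":{"type":"number","minimum":-1,"maximum":1}}},"fingers":{"type":"number"}},"required":["series"]}

```bash
mkdir -p pics
python3 - <<'E'
from cell import env
import cv2,numpy as np
for c in ["top","side"]:
    im=env.read_camera(c); cv2.imwrite(f"pics/{c}0.png",im[...,::-1])
    k=env.calibration(c); print(c,np.round(k["K"],1).tolist(),np.round(k["pose"],3).tolist())
    for l in ["heater_tip","fan_tip","light_tip","heater_switch","fan_switch","light_switch","panel","mug","bottle","ledge"]:
        try: print(l,[(np.round(np.array(d["position"])*[400,640],1).tolist(),round(d["conf"],2)) for d in env.look_for(c,l)[:3]])
        except Exception as e: print(l,e)
print(env.state())
E
```

```text
top [[366.6, 0.0, 326.6], [0.0, 366.6, 208.0], [0.0, 0.0, 1.0]] [[0.059, -0.975, 0.213, 375.506], [-0.998, -0.056, 0.019, 34.008], [-0.007, -0.214, -0.977, 855.164], [0.0, 0.0, 0.0, 1.0]]
heater_tip []
fan_tip []
light_tip []
heater_switch [([176.6, 375.8], 0.66)]
fan_switch [([179.5, 349.4], 0.58)]
light_switch [([180.5, 325.7], 0.83), ([211.2, 344.6], 0.33)]
panel [([211.9, 344.2], 0.71), ([242.9, 232.5], 0.66), ([180.2, 375.7], 0.42)]
mug [([247.0, 458.7], 0.66)]
bottle [([243.1, 235.8], 0.57)]
ledge [([209.0, 340.7], 0.55)]
side [[365.0, 0.0, 323.5], [0.0, 365.0, 199.9], [0.0, 0.0, 1.0]] [[-0.997, -0.053, 0.048, 479.955], [-0.071, 0.624, -0.778, 761.621], [0.011, -0.78, -0.626, 665.077], [0.0, 0.0, 0.0, 1.0]]
heater_tip [([255.3, 352.6], 0.67)]
fan_tip []
light_tip []
heater_switch [([174.4, 293.5], 0.68)]
fan_switch [([191.7, 292.6], 0.64)]
light_switch [([200.2, 291.1], 0.72)]
panel [([243.7, 310.6], 0.88), ([250.7, 350.5], 0.55)]
mug [([145.7, 345.2], 0.96)]
bottle [([254.6, 353.3], 0.86), ([175.5, 292.8], 0.25)]
ledge [([242.0, 306.9], 0.6)]
{'t': 1.1, 'joints': array([-1.32661954e+00,  4.90907464e-01,  1.55890040e+00, -2.22864680e-05,
        1.09170388e+00, -1.05588145e-01]), 'qvel': array([-5.65397041e-05,  4.75226318e-04, -7.24686305e-04, -5.05031357e-04,
       -2.07758025e-03, -9.94626157e-05]), 'tau': array([-4.70989748e-03, -6.12484002e+01, -2.58439726e+01,  6.91240537e-02,
        4.44153976e-02,  2.03063661e-05]), 'eef_pos': array([ 214.20017217, -587.16519781,  214.65616499]), 'tcp_rot': array([3.14151429e+00, 2.81945058e-05, 3.49775207e-01]), 'ft_force': array([0.33488762, 0.39709112, 0.83496025]), 'moment': array([ 0.0023721 , -0.01690822, -0.02405997]), 'grip_force': 0.0, 'opening': 1.0016380666727347}
```

Run:
```python
import cv2,numpy as np
a=cv2.imread("pics/top0.png")[130:290,200:500]; b=cv2.imread("pics/side0.png")[120:300,240:400]
a=cv2.resize(a,(800,427),interpolation=3)
cv2.imwrite("pics/a.png",a); cv2.imwrite("pics/b.png",cv2.resize(b,(528,594),interpolation=3))
```

```text
(no output)
```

View pics/a.png

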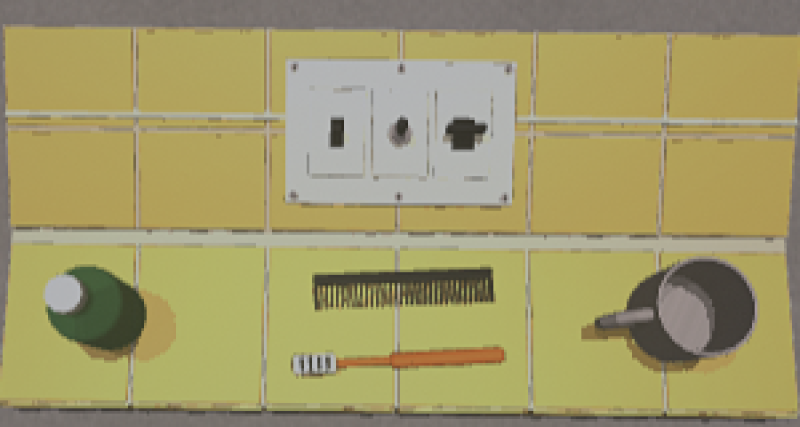

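View pics/b.png

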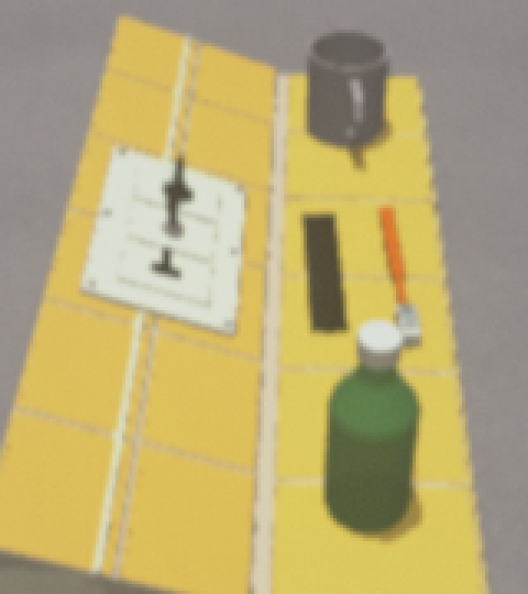

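The top crop shows the row from image left (+y) to right (−y): light (337,132), fan (400,132), heater (465,132). The plate corners are at (287,60), (515,63), (512,204) and (286,200). The mug is on the right, the bottle on the left. The comb and brush lie on the shelf in front. The side crop agrees.

```bash
cat > h.py <<'E'
from cell import env
import numpy as np
from scipy.optimize import least_squares
from scipy.spatial.transform import Rotation as R
def proj(c,P,cal=None):
    k=cal or env.calibration(c);T=np.linalg.inv(k["pose"]);p=np.asarray(P)@T[:3,:3].T+T[:3,3];q=p@np.array(k["K"]).T
    return q[:,:2]/q[:,2:]
def rot(yaw): return R.from_euler("z",yaw)
SL=R.from_euler("y",-20,degrees=True)  # panel: x up slope, z normal
def lever(L,th): # tip in panel frame relative to module pivot
    a=.3-th; return np.array([L*np.sin(a),0,L*np.cos(a)])
E
python3 - <<'E'
from h import *
cor=np.array([[60,95,0],[60,-95,0],[-60,-95,0],[-60,95,0]])
A=np.array([[287,60],[515,63],[512,204],[286,200]])/2.6667+[200,130]-.5
B=np.array([[80,292],[118,147],[245,184],[235,333]])/3.3+[240,120]-.5
f=lambda p,C=cor:(rot(p[3])*SL).apply(C)+p[:3]
def res(p): return np.r_[(proj("top",f(p))-A).ravel(),(proj("side",f(p))-B).ravel()]
s=least_squares(res,[600,0,80,0]);p=s.x
print(p.round(3),s.fun.round(1))
for n,y,L in [("light",52,20),("fan",0,36),("heater",-52,26)]:
    for w,th in [("on",0),("mid",.3),("off",.6)]:
        q=f(p,(np.array([[0,y,3]])+lever(L,th)));print(n,w,q.round(1)[0],proj("top",q).round(1)[0],proj("side",q).round(1)[0])
    print(n,"piv",f(p,np.array([[0,y,3]])).round(1))
E
```

```text
[6.1194e+02 2.3400e+00 8.0337e+01 4.5000e-02] [-0.6 -0.9  1.2 -1.1  0.4  0.7 -0.4  1.2  0.1 -0.8 -1.1 -0.2  0.6  1.5
  0.2  0.7]
light on [607.6  54.2 103.1] [325.8 176.7] [289.8 196. ]
light mid [601.7  53.9 101.9] [325.8 179.5] [292.2 196.4]
light off [596.5  53.7  99.1] [325.8 182.2] [294.3 197.4]
light piv [[608.6  54.2  83.2]]
fan on [609.2   2.2 119.1] [350.6 175.1] [291.8 178.6]
fan mid [598.6   1.7 117. ] [350.5 180.2] [295.9 179.4]
fan off [589.2   1.3 111.8] [350.4 185.2] [299.6 181.1]
fan piv [[610.9   2.3  83.2]]
heater on [612.  -49.7 109.1] [374.8 176.6] [293.5 170.5]
heater mid [604.4 -50.1 107.6] [374.8 180.2] [296.4 171. ]
heater off [597.6 -50.4 103.9] [374.6 183.8] [298.9 172.2]
heater piv [[613.3 -49.7  83.2]]
```

{"op": "carry_out", "data": {"series": [[0.42, 0.54, 0, -0.15], [0.42, 0.54, 0, -0.15], [0.42, 0.54, 0, -0.15], [0.42, 0.54, 0, -0.15], [0.42, 0.54, 0, -0.15]], "fingers": 1}}

```text
t: 1.6
eef_pos: [319.9, -451.1, 214.8]
tcp_rot: [3.141, -0.0, 0.27]
ft_force: [0.6, 0.1, -0.0]
opening: 0.643
grip_force: 0.0
```

{"op": "carry_out", "data": {"series": [[0.42, 0.54, 0, -0.15], [0.42, 0.54, 0, -0.15], [0.42, 0.54, 0, -0.15], [0.42, 0.54, 0, -0.15], [0.42, 0.54, 0, -0.15]]}}

```text
t: 2.1
eef_pos: [425.0, -316.0, 214.8]
tcp_rot: [3.141, -0.0, 0.192]
ft_force: [0.3, -0.6, -0.7]
opening: 0.217
grip_force: 0.0
```

{"op": "carry_out", "data": {"series": [[0.42, 0.54, 0, -0.15], [0.42, 0.54, 0, -0.15], [0.42, 0.54, 0, -0.15], [0.42, 0.54, 0, -0.15], [0.42, 0.54, 0, -0.15]]}}

```text
t: 2.6
eef_pos: [530.0, -180.9, 214.8]
tcp_rot: [3.141, -0.0, 0.114]
ft_force: [0.2, -0.4, 0.1]
opening: 0.007
grip_force: 0.0
```

{"op": "carry_out", "data": {"series": [[0.42, 0.54, 0, -0.15], [0.42, 0.54, 0, -0.14], [0.42, 0.54, 0, -0.13], [0.42, 0.54, 0, -0.1], [0.42, 0.54, 0, -0.1]]}}

```text
t: 3.1
eef_pos: [635.0, -45.9, 214.7]
tcp_rot: [3.141, -0.0, 0.049]
ft_force: [-0.4, -0.9, 1.1]
opening: 0.005
grip_force: 0.0
```

Run:
```python
from h import *
import cv2
cal=env.calibration("wrist"); im=env.read_camera("wrist")[...,::-1].copy()
p=np.array([611.94,2.34,80.34,.045])
for y,L in [(52,20),(0,36),(-52,26)]:
    for d,c in [(np.array([0,y,3.]),(0,0,255)),(np.array([0,y,3])+lever(L,0),(255,0,255))]:
        q=proj("wrist",(rot(p[3])*SL).apply([d])+p[:3],cal)[0]; print(q.round(1)); cv2.circle(im,tuple(int(v) for v in q.round()),2,c,-1)
for x,y in [(60,95),(60,-95),(-60,-95),(-60,95)]:
    q=proj("wrist",(rot(p[3])*SL).apply([[x,y,0]])+p[:3],cal)[0]; print(q.round(1)); cv2.circle(im,tuple(int(v) for v in q.round()),2,(0,255,0),-1)
cv2.imwrite("pics/w0.png",im)
```

```text
[198.2 208.8]
[190.9 216.8]
[256.  209.1]
[249.3 224.3]
[313.8 209.3]
[314. 220.]
[132.8 147. ]
[367.5 148.2]
[356.  255.5]
[166.7 254.6]
```

View pics/w0.png

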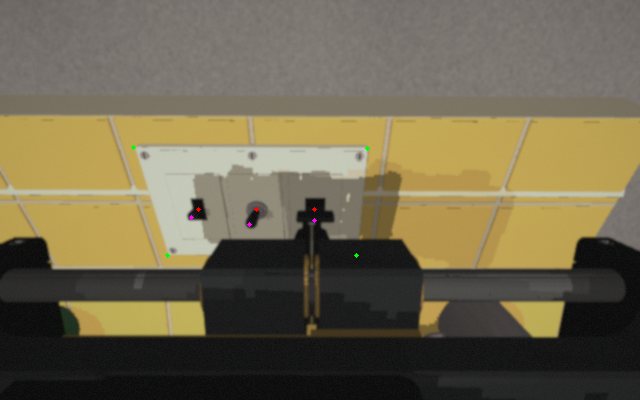

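The overlay matches the plate corners and lever tips to 1–2 px. I'll descend behind the heater paddle.

{"op": "carry_out", "data": {"series": [[0.04, -0.08, -0.5, 0], [0, 0, -0.6, 0], [0, 0, -0.6, 0], [0, 0, -0.4, 0], [0, 0, -0.16, 0]]}}

```text
t: 3.65
eef_pos: [635.4, -51.1, 99.6]
tcp_rot: [-3.141, 0.003, 0.049]
ft_force: [0.2, -0.2, 0.5]
opening: 0.006
grip_force: 0.0
```

{"op": "carry_out", "data": {"series": [[-0.1, 0, 0, 0], [-0.06, 0, 0, 0], [-0.06, 0, 0, 0], [-0.06, 0, 0, 0], [-0.04, 0, 0, 0]]}}

```text
t: 4.15
eef_pos: [620.1, -51.2, 102.4]
tcp_rot: [3.141, -0.001, 0.049]
ft_force: [0.6, -0.1, 0.4]
opening: 0.002
grip_force: 0.0
```

{"op": "carry_out", "data": {"series": [[-0.04, 0, 0, 0], [-0.04, 0, 0, 0], [0, 0, 0, 0], [0, 0, 0, 0], [0, 0, 0, 0]]}}

```text
t: 4.65
eef_pos: [616.3, -51.2, 101.6]
tcp_rot: [3.142, 0.0, 0.049]
ft_force: [0.4, -0.5, -0.5]
opening: 0.004
grip_force: 0.0
```

Run:
```python
from h import *
import cv2
im=env.read_camera("side")[...,::-1]
cv2.imwrite("pics/s1.png",cv2.resize(im[130:250,240:400],(800,600),interpolation=3))
print(env.state()["ft_force"],env.state()["eef_pos"])
```

```text
[-0.48894467 -0.64762549  0.35237981] [616.29444939 -51.14210179 101.61884058]
```

View pics/s1.png

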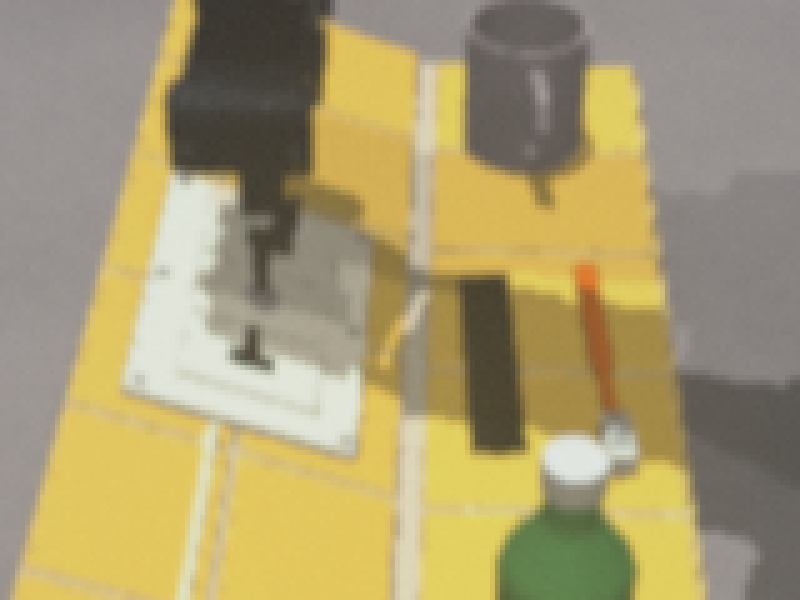

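There is black to the right of the finger at (285,215), so the paddle looks tipped over. I'll lift, move towards the fan and confirm.

{"op": "carry_out", "data": {"series": [[0.1, 0, 0.4, 0], [0.14, 0, 0.6, 0], [0.14, 0.3, 0.6, 0], [0, 0.4, 0, 0], [0, 0.35, 0, 0]]}}

```text
t: 5.2
eef_pos: [635.4, 2.1, 182.3]
tcp_rot: [3.141, -0.001, 0.049]
ft_force: [-0.2, -0.0, -1.4]
opening: 0.002
grip_force: 0.0
```

Run:
```python
from h import *
import cv2
a=env.read_camera("side")[...,::-1][130:230,240:360]
b=env.read_camera("wrist")[...,::-1][100:300,100:460]
cv2.imwrite("pics/s2.png",np.vstack([cv2.resize(a,(360,300),interpolation=3),b]))
print(env.state()["eef_pos"])
```

```text
[634.76275996   3.3430145  181.14555677]
```

View pics/s2.png

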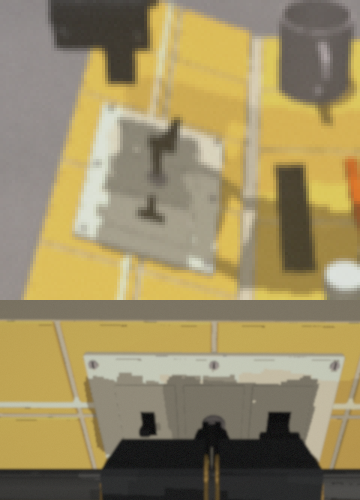

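The side view shows the heater paddle now leaning towards the robot at (172,130), so it is off. The fan is still upright. Next is the fan.

{"op": "carry_out", "data": {"series": [[-0.1, -0.02, -0.3, 0], [0, 0, -0.5, 0], [0, 0, -0.4, 0], [0, 0, -0.22, 0], [0, 0, -0.02, 0]]}}

```text
t: 5.8
eef_pos: [629.5, 0.1, 107.9]
tcp_rot: [-3.141, 0.003, 0.049]
ft_force: [0.0, 1.6, -0.3]
opening: 0.004
grip_force: 0.0
```

{"op": "carry_out", "data": {"series": [[-0.06, 0, 0, 0], [-0.06, 0, 0, 0], [-0.06, 0, 0, 0], [-0.06, 0, 0, 0], [-0.06, 0, 0, 0]]}}

```text
t: 6.3
eef_pos: [614.9, 0.4, 110.1]
tcp_rot: [3.141, -0.0, 0.049]
ft_force: [-0.0, -0.9, -1.2]
opening: 0.004
grip_force: 0.0
```

{"op": "carry_out", "data": {"series": [[-0.04, 0, 0, 0], [-0.02, 0, 0, 0], [0, 0, 0, 0], [0, 0, 0, 0], [0, 0, 0, 0]]}}

```text
t: 6.8
eef_pos: [612.3, 0.3, 109.6]
tcp_rot: [3.141, 0.0, 0.049]
ft_force: [-0.3, 0.5, -0.1]
opening: 0.006
grip_force: 0.0
```

{"op": "carry_out", "data": {"series": [[0.14, 0, 0.4, 0], [0.14, 0, 0.5, 0], [0, 0.3, 0.5, 0], [0, 0.4, 0, 0], [0, 0.34, 0, 0]]}}

```text
t: 7.3
eef_pos: [626.4, 53.1, 180.2]
tcp_rot: [3.141, -0.001, 0.049]
ft_force: [-0.1, -0.1, -0.3]
opening: 0.006
grip_force: 0.0
```

Run:
```python
from h import *
import cv2
a=env.read_camera("side")[...,::-1][130:230,240:360]
b=env.read_camera("wrist")[...,::-1][100:300,100:460]
cv2.imwrite("pics/s3.png",np.vstack([cv2.resize(a,(480,400),interpolation=3),np.pad(b,((0,0),(0,120),(0,0)))]))
print(env.state()["eef_pos"])
```

```text
[625.87098512  54.21566159 179.2175952 ]
```

View pics/s3.png

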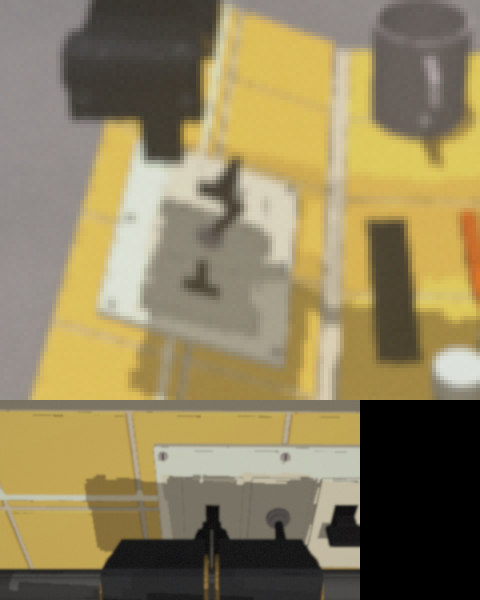

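The fan bat now leans towards the robot in both views, at (235,205) in the side view. Last is the light.

{"op": "carry_out", "data": {"series": [[0.02, 0, -0.4, 0], [0, 0, -0.6, 0], [0, 0, -0.4, 0], [0, 0, -0.16, 0], [0, 0, -0.04, 0]]}}

```text
t: 7.9
eef_pos: [626.8, 52.1, 98.5]
tcp_rot: [3.142, 0.002, 0.049]
ft_force: [0.9, -0.7, 1.0]
opening: 0.005
grip_force: 0.0
```

{"op": "carry_out", "data": {"series": [[0, 0, -0.02, 0], [-0.04, 0, 0, 0], [-0.04, 0, 0, 0], [-0.05, 0, 0, 0], [-0.05, 0, 0, 0]]}}

```text
t: 8.4
eef_pos: [618.4, 52.3, 99.3]
tcp_rot: [3.141, -0.001, 0.049]
ft_force: [0.1, -0.5, 1.1]
opening: 0.007
grip_force: 0.3
```

{"op": "carry_out", "data": {"series": [[-0.05, 0, 0, 0], [-0.03, 0, 0, 0], [0, 0, 0, 0], [0, 0, 0, 0], [0, 0, 0, 0]]}}

```text
t: 8.9
eef_pos: [614.2, 52.4, 98.6]
tcp_rot: [3.142, 0.0, 0.049]
ft_force: [-0.1, 0.0, -0.0]
opening: 0.003
grip_force: 0.0
```

{"op": "carry_out", "data": {"series": [[0.14, 0, 0.4, 0], [0.14, 0, 0.5, 0], [0.3, 0, 0.7, 0], [0.3, 0, 0.5, 0], [0, 0, 0, 0]]}}

```text
t: 9.4
eef_pos: [660.7, 52.3, 207.2]
tcp_rot: [3.141, -0.006, 0.049]
ft_force: [-0.9, -0.0, -1.0]
opening: 0.005
grip_force: 0.0
```

Run:
```python
from h import *
import cv2
a=env.read_camera("side")[...,::-1][130:230,240:360]
b=env.read_camera("top")[...,::-1][130:290,200:500]
cv2.imwrite("pics/s4.png",np.vstack([np.pad(cv2.resize(a,(360,300),interpolation=3),((0,0),(0,140),(0,0))),cv2.resize(b,(500,267),interpolation=3)]))
print(env.state()["eef_pos"])
```

```text
[657.94680091  52.34263923 203.29671088]
```

View pics/s4.png

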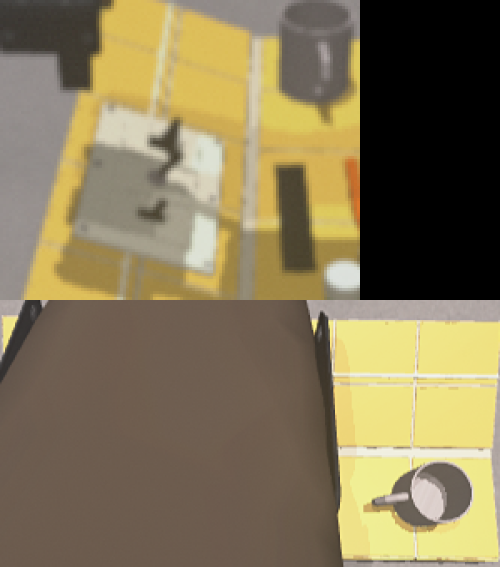

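{"op": "carry_out", "data": {"series": [[0, 0, 0.2, 0], [0, 0, 0, 0], [0, 0, 0, 0], [0, 0, 0, 0], [0, 0, 0, 0]]}}

```text
t: 10.0
eef_pos: [658.0, 52.4, 213.3]
tcp_rot: [3.142, 0.001, 0.049]
ft_force: [0.0, 0.3, -0.3]
opening: 0.002
grip_force: 0.0
```

Run:
```python
from h import *
import cv2
s=lambda i:cv2.resize(i[155:215,265:325],(380,380),interpolation=0)
cv2.imwrite("pics/s5.png",np.hstack([s(cv2.imread("pics/side0.png")),s(env.read_camera("side")[...,::-1])]))
print(env.state()["ft_force"])
```

```text
[-0.90984465  0.80640095  0.2787005 ]
```

View pics/s5.png

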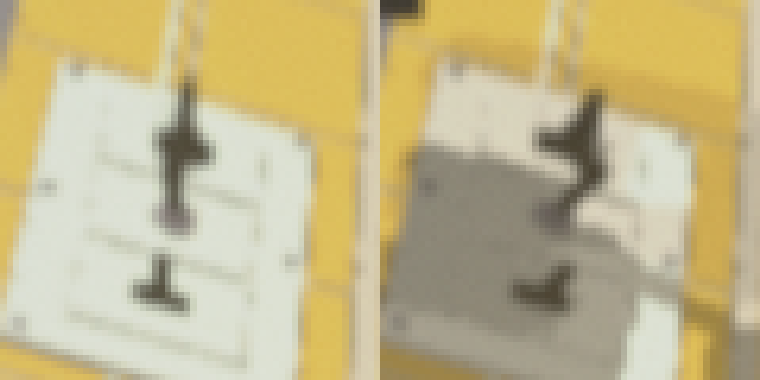

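Before and after side by side: all three tips have moved right, towards the robot. The light stub's tip went from (160,260) to (565−380=185,265). All three levers are off and the arm is clear.

```bash
python3 -c "
from cell import env
print(env.job_done())"
```

```text
the job is handed in; nothing more can be done
None
```

The heater, then the fan, then the light were tapped off in that order; the side-camera pictures show all three levers over towards the robot, the arm ended clear of the panel, the mug, bottle, comb and toothbrush were left alone, and the job is handed in.

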